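# Gather the matched brass candlesticks into their tray

## Task

Put the set of four round-footed brass candlesticks together in the wooden tray for sale: stand each one upright, wholly on the cork pad that matches its foot (smallest foot on the smallest pad, and so on up to the largest). Leave the square-footed candlestick and the goblet where they stand, and do not knock any of these pieces over.

Things in the scene. Friction and masses are not known exactly. Their poses are not given: they have to be found in the camera images.
- stick_small: The smallest candlestick of the set: solid brass, round, upright. Foot 46 mm across, 96 mm tall, about 180 g. Its top 40 mm is a straight round cup 34 mm in diameter with a dark candle hole (grip it there from above); below it a 16 mm stem with a 27 mm knop near mid-height. Origin: centre of the foot's underside; z up along the stem.
- stick_medium: The second smallest candlestick of the set: solid brass, round, upright. Foot 60 mm across, 110 mm tall, about 260 g. Its top 40 mm is a straight round cup 34 mm in diameter with a dark candle hole (grip it there from above); below it a 16 mm stem with a 27 mm knop near mid-height. Origin: centre of the foot's underside; z up along the stem.
- stick_large: The second largest candlestick of the set: solid brass, round, upright. Foot 74 mm across, 124 mm tall, about 360 g. Its top 40 mm is a straight round cup 34 mm in diameter with a dark candle hole (grip it there from above); below it a 16 mm stem with a 27 mm knop near mid-height. Origin: centre of the foot's underside; z up along the stem.
- stick_largest: The largest candlestick of the set: solid brass, round, upright. Foot 88 mm across, 138 mm tall, about 480 g. Its top 40 mm is a straight round cup 34 mm in diameter with a dark candle hole (grip it there from above); below it a 16 mm stem with a 27 mm knop near mid-height. Origin: centre of the foot's underside; z up along the stem.
- pad_small: The smallest cork pad, a flat disc 68 mm across, 3 mm thick, for the 46 mm foot. Origin: centre of its underside; its top is 3 mm higher, 9 mm above the counter. The four pads lie two by two, 118 mm apart, in any arrangement, on the floor of a fixed square dark-wood tray, 254 mm outside, rim 18 mm above the counter; their x and y axes run along its sides.
- pad_medium: The second smallest cork pad, a flat disc 82 mm across, 3 mm thick, for the 60 mm foot. Origin: centre of its underside; its top is 3 mm higher, 9 mm above the counter. The four pads lie two by two, 118 mm apart, in any arrangement, on the floor of a fixed square dark-wood tray, 254 mm outside, rim 18 mm above the counter; their x and y axes run along its sides.
- pad_large: The second largest cork pad, a flat disc 96 mm across, 3 mm thick, for the 74 mm foot. Origin: centre of its underside; its top is 3 mm higher, 9 mm above the counter. The four pads lie two by two, 118 mm apart, in any arrangement, on the floor of a fixed square dark-wood tray, 254 mm outside, rim 18 mm above the counter; their x and y axes run along its sides.
- pad_largest: The largest cork pad, a flat disc 110 mm across, 3 mm thick, for the 88 mm foot. Origin: centre of its underside; its top is 3 mm higher, 9 mm above the counter. The four pads lie two by two, 118 mm apart, in any arrangement, on the floor of a fixed square dark-wood tray, 254 mm outside, rim 18 mm above the counter; their x and y axes run along its sides.
- square_stick: Look-alike that is not of the set: a brass candlestick with a square 70 mm foot, square stem and square 34 mm cup, 116 mm tall. Origin: centre of the foot's underside; z up.
- goblet: Look-alike that is not of the set: a brass goblet with a hollow open bowl 64 mm across on a stem with a round 64 mm foot, 112 mm tall. Origin: centre of the foot's underside; z up.
There are look-alikes about, which are no part of the job. What is shaped like the stick_large but orange or pink is not meant. Leave any blue or red look-alike of the square_stick alone.

How it is judged (in metres and radians):
At the end, for the whole second after the job is handed in: Each of the four round-footed candlesticks stands upright (within 0.1 rad) and at rest on its own pad, its centre within 12 mm of the pad's centre; the square-footed candlestick and the goblet stand upright within 30 mm of where they started (horizontal distance between stick_small and pad_small below 0.012 m and z of stick_small in the frame of pad_small below 0.008 m and angle between each of stick_small, stick_medium, stick_large, stick_largest, square_stick, goblet's own z axis and vertical below 0.1 rad and linear speed of each of stick_small, stick_medium, stick_large, stick_largest below 0.02 m/s and horizontal distance between stick_medium and pad_medium below 0.012 m and z of stick_medium in the frame of pad_medium below 0.008 m and horizontal distance between stick_large and pad_large below 0.012 m and z of stick_large in the frame of pad_large below 0.008 m and horizontal distance between stick_largest and pad_largest below 0.012 m and z of stick_largest in the frame of pad_largest below 0.008 m and distance of each of square_stick, goblet from where it was at the start of the episode below 0.03 m); the robot touches nothing.
It fails at once if the square-footed candlestick or the goblet is shifted by more than 30 mm or tipped (distance of any of square_stick, goblet from where it was at the start of the episode above 0.03 m or angle between any of square_stick, goblet's own z axis and vertical above 0.5 rad).
It fails at once if a candlestick of the set is knocked over (angle between any of stick_small, stick_medium, stick_large, stick_largest's own z axis and vertical above 0.8 rad).
It also fails if it takes over 112 s, if anything falls off the work surface, if the arm or the gripper's body presses on something with over 40 N, if the wrist force passes 120 N, or if a joint passes its speed limit or range.

## Robot

A 7-joint arm with a two-finger parallel gripper is mounted at the origin on the work surface. World frame = base frame: x ahead of the robot, y to its left, z up, the work surface at z = 0. Lengths are in mm, angles in rad, forces in N, time in s.
With the tool pointing down it reaches from about 425 to 925 mm from the base axis. Payload 6.8 kg.
Tool frame: the origin (TCP) lies at the very end of the fingers, on their centre line; the grasp point (between the pads) lies 19 mm behind it (r.hold_point_z is the z of the grasp point in the tool frame, in mm); z points along the fingers, y is the direction in which the jaws open and shut (so a half turn about z gives the same grasp; the last joint's range is limited). The gripper opens to 88 mm and grips with 3 to 60 N. Pads are 20 mm wide; open, the fingers measure 115 mm over their backs; the gripper's body (75 mm by 178 mm) begins 61 mm behind the grasp point.
Start: joints at [-1.438, 0.477, 0.022, 1.555, -0.011, 1.109, -0.083], TCP at [160.969, 655.543, 222.664] pointing down, gripper open.
Joint ranges: [-2.96, 2.96], [-0.34, 2.1], [-1.41, 1.46], [0.24, 2.44], [-1.37, 4.51], [0.17, 1.92], [-2.96, 2.96]. Speed limits (rad/s): [2.39, 2.39, 3.14, 3.14, 3.14, 3.14, 3.14].

## Interface

Orientations are given as a 3x3 rotation matrix whose columns are the frame's x, y, z axes.
In Python, from bench import readout, grab_frame, r gives the robot as it stands.
- The arm moves only by the shell command python3 -m handwheel 'ROWS'. ROWS is JSON, a list of rows, each an object with "grip": the closure in counts, from 0 (fully open) to 255 (shut); "translation": the shift along the tool's x, y, z in mm, a list of three; "angular": the turn, a rotation vector about the tool's x, y, z in rad, a list of three. In form: [{"grip": grip, "translation": [tx, ty, tz], "angular": [rx, ry, rz]}, ...]. A call has 1 to 5 rows; each row is the pose to reach, as a shift and turn from the pose commanded when the call began, along the tool's axes at that moment; what a row does not reach only later rows make up. A row lasts 1/8 s, in which the tool goes at most 62.5 mm and 10.7 degrees, less where a joint would pass 70% of its speed; a pose out of reach is approached as far as the arm can. A call with a gripper value outside its range is refused whole. The fingers move at their own pace and stop on an object; the grip force is fixed at half the most. Time passes only in rows, so rows that repeat a pose let the fingers close. It gives the time, the measured TCP pose, the force and the opening at its end, in the units of the state.
- readout.get_obs(): the state, without advancing time (a new reading comes with each control period).
- grab_frame(name): name is "scene" or "top" or "wrist"; returns a dict with "frame" (400x640x3 uint8, red, green, blue), "mtx" (3x3 intrinsics, pixels), "eye" and "rotation" of the camera in the world; the wrist camera has in their place "hand_eye" (4x4, takes a point from camera to tool coordinates, whose origin is the TCP and whose axes are the flange's). Camera axes: x right, y down, z forward; pixel columns grow to the right and rows downward; lengths in mm; the calibration is good to about 2 mm. A picture is of the moment at which its call begins: read the wrist's pose just before it. There is no depth.
- r.finish_job(): hands the job in, once; it reports no verdict.
The state is a dict: "time": time; "joints": joint angles; "qd": joint speeds; "effort": joint torques, N m; "tcp_pos": TCP position; "eef_rot": TCP orientation; "force": force on the tool from outside, world axes, zero at the start; "moment": the same for the moment, N m; "finger_gap": finger opening in mm.
Only numpy, scipy, OpenCV 4.12 (cv2) and the standard library are available. Lean on these libraries where they do the work, as an engineer would, in place of code of your own. Each camera call takes 0.05 s, during which the arm holds its last target.

## Working session

There is one attempt and no reset: what is moved stays moved. The work goes in short steps, Python scripts to look and compute and a shell command to move; the robot and the scene stay as the last step left them, time stands still between calls to the robot, and variables do not carry over. Pictures are saved under pics/ and viewed, and the job is handed in when it is done.

```bash
ls; mkdir -p pics; python3 - <<'E'
from bench import readout, grab_frame, r
import cv2
o=readout.get_obs();print(o)
print(r.hold_point_z)
for n in ["scene","top","wrist"]:
    f=grab_frame(n);cv2.imwrite(f"pics/{n}0.png",f["frame"][:,:,::-1])
    print(n,{k:v.round(4).tolist() for k,v in f.items() if k!="frame"})
E
```

```text
pics
{'time': 0.0, 'joints': array([-1.43810892,  0.47778666,  0.02234322,  1.55643205, -0.01149364,
        1.10929634, -0.08311077]), 'qd': array([ 0.00135315,  0.00038561,  0.00068246, -0.00017484, -0.00066763,
       -0.00089098,  0.00063145]), 'effort': array([ 2.22602039e-04, -5.82837439e+01,  1.53509337e+00, -2.72610909e+01,
       -5.42486203e-02,  1.66465959e-02,  1.56623350e-04]), 'tcp_pos': array([160.84192947, 654.94342897, 221.69899898]), 'eef_rot': array([[-9.71153091e-01,  2.38456681e-01, -2.90512402e-04],
       [ 2.38456817e-01,  9.71151488e-01, -1.77045819e-03],
       [-1.40046033e-04, -1.78866061e-03, -9.99998391e-01]]), 'force': array([-0.02915966, -0.35015466, -0.68482733]), 'moment': array([ 0.00113512,  0.06231218, -0.04803343]), 'finger_gap': 87.63364577111244}
-18.700000000000003
scene {'mtx': [[391.9137, 0.0, 326.5997], [0.0, 391.9137, 199.2347], [0.0, 0.0, 1.0]], 'eye': [1230.9644, -284.8417, 713.8335], 'rotation': [[0.47, 0.6006, -0.6468], [0.8825, -0.3061, 0.357], [0.0164, -0.7386, -0.6739]]}
top {'mtx': [[423.8689, 0.0, 323.4858], [0.0, 423.8689, 198.1572], [0.0, 0.0, 1.0]], 'eye': [495.0611, 87.6744, 1033.0503], 'rotation': [[0.0247, -0.9943, 0.104], [-0.9996, -0.0258, -0.0089], [0.0116, -0.1037, -0.9945]]}
wrist {'mtx': [[323.7085, 0.0, 317.0353], [0.0, 323.7085, 206.3945], [0.0, 0.0, 1.0]], 'hand_eye': [[-0.0006, -0.9642, -0.2652, 73.1366], [1.0, -0.0006, -0.0001, 0.2901], [-0.0001, -0.2652, 0.9642, -162.0844], [0.0, 0.0, 0.0, 1.0]]}
```

View pics/scene0.png

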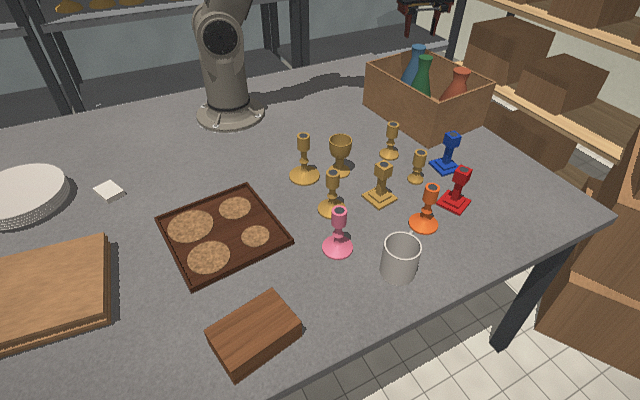

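View pics/top0.png

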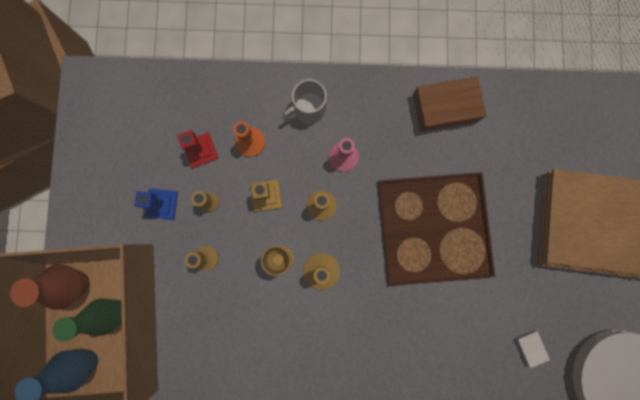

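View pics/wrist0.png

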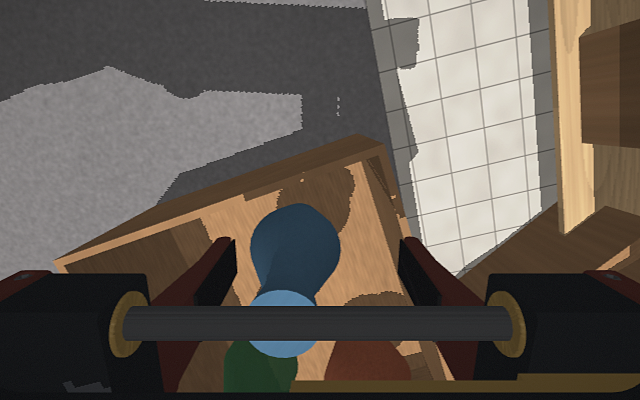

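The top view shows, left to right:
- a round stick at (205,202)
- a round stick at (206,259)
- the square stick at (266,195)
- the goblet at (277,261)
- a round stick at (322,206)
- a round stick at (322,271)

The tray is at (436,229). The pink, orange, red and blue pieces are look-alikes. I'll enlarge to confirm.

```bash
python3 - <<'E'
import cv2
t=cv2.imread("pics/top0.png");s=cv2.imread("pics/scene0.png")
cv2.imwrite("pics/topc.png",cv2.resize(t[170:310,180:360],None,fx=4,fy=4,interpolation=cv2.INTER_CUBIC))
cv2.imwrite("pics/scenec.png",cv2.resize(s[110:260,280:460],None,fx=4,fy=4,interpolation=cv2.INTER_CUBIC))
E
```

```text
(no output)
```

View pics/topc.png

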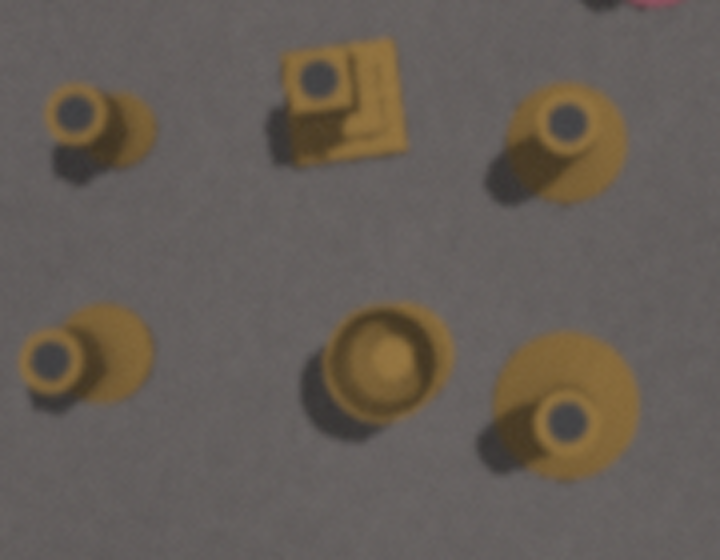

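View pics/scenec.png

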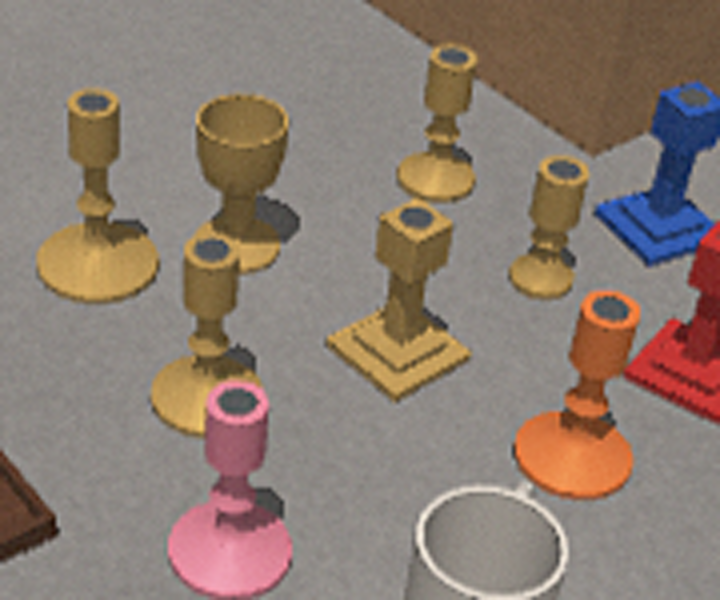

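```bash
cat > h.py <<'E'
import numpy as np,cv2
from bench import readout, grab_frame, r
def ray(f,uv):
    K=f["mtx"];d=np.array([(uv[0]-K[0,2])/K[0,0],(uv[1]-K[1,2])/K[1,1],1.]);return f["eye"],f["rotation"]@d
def plane(f,uv,z):
    o,d=ray(f,uv);return o+d*(z-o[2])/d[2]
def tri(f1,u1,f2,u2):
    (o1,d1),(o2,d2)=ray(f1,u1),ray(f2,u2);A=np.array([d1,-d2]).T
    t=np.linalg.lstsq(A,o2-o1,rcond=None)[0];p,q=o1+d1*t[0],o2+d2*t[1];return (p+q)/2,np.linalg.norm(p-q)
def hole(img,c,rad):
    # dark non-brass blob near c: low saturation/blueish
    x,y=c;x0,y0=int(x-rad),int(y-rad)
    w=img[y0:int(y+rad)+1,x0:int(x+rad)+1].astype(float)
    w=cv2.resize(w,None,fx=8,fy=8,interpolation=cv2.INTER_CUBIC)
    m=((w[:,:,0]-w[:,:,2])<15).astype(np.uint8)
    n,l,s,cc=cv2.connectedComponentsWithStats(m)
    k=l[int((y-y0)*8),int((x-x0)*8)]
    return (cc[k]+.5)/8-.5+[x0,y0], s[k,4]/64
E
cat > m1.py <<'E'
from h import *
T=grab_frame("top");S=grab_frame("scene")
H=dict(small=((199,198.5),(420.5,152),96,46),medium=((193,260.5),(393,124),110,60),large=((322,200.5),(332.5,172),124,74),largest=((322,275.5),(303,135.5),138,88),square=((260,190),(384,164),116,70))
for k,(a,b,h,ft) in H.items():
    ta,n1=hole(T["frame"],a,7);sb,n2=hole(S["frame"],b,6)
    p,g=tri(T,ta,S,sb)
    print(k,ta.round(1),n1,sb.round(1),n2,"tri",p.round(1),"gap",round(g,1),"exp z",h,"top@h",plane(T,ta,h).round(1),"scene@h",plane(S,sb,h).round(1))
hsv=cv2.cvtColor(T["frame"],cv2.COLOR_RGB2HSV)
m=np.zeros((400,640),np.uint8);m[170:290,375:500]=(hsv[170:290,375:500,2]>88)*255
m=cv2.morphologyEx(m,cv2.MORPH_CLOSE,np.ones((5,5)));m=cv2.morphologyEx(m,cv2.MORPH_OPEN,np.ones((7,7)))
cv2.imwrite("pics/m.png",m)
for c in cv2.findContours(m,0,2)[0]:
    A=cv2.contourArea(c)
    if A<200: continue
    M=cv2.moments(c);u=(M["m10"]/A,M["m01"]/A);P=plane(T,u,9)
    w=plane(T,(u[0]+1,u[1]),9)-P
    print("pad",np.round(u,1),P.round(1),"diam",round(2*np.sqrt(A/np.pi)*np.linalg.norm(w),1))
E
python3 m1.py
```

```text
small [198.3 198. ] 47.421875 [420.7 151.9] 22.140625 tri [586.7 357.2  97.1] gap 2.3 exp z 96 top@h [586.2 356.5  96. ] scene@h [585.8 359.6  96. ]
medium [192.2 259.8] 51.875 [393.  123.6] 16.375 tri [451.8 358.9 111.1] gap 2.2 exp z 110 top@h [451.2 358.3 110. ] scene@h [450.7 361.2 110. ]
large [321.5 200.3] 48.984375 [332.6 171.9] 31.65625 tri [585.9  84.7 125.3] gap 2.4 exp z 124 top@h [585.4  83.7 124. ] scene@h [585.   86.6 124. ]
largest [321.4 275.1] 53.3125 [302.9 135.2] 21.0625 tri [427.9  81.  138.9] gap 2.3 exp z 138 top@h [427.4  79.9 138. ] scene@h [427.2  82.6 138. ]
square [259.2 189.4] 47.4375 [383.7 163.9] 27.84375 tri [606.8 220.4 117.2] gap 1.9 exp z 116 top@h [606.4 219.7 116. ] scene@h [605.8 222.3 116. ]
pad [467.5 284.7] [ 403.4 -270.5    9. ] diam 65.7
pad [379.1 268.4] [436.8 -58.7   9. ] diam 51.4
pad [413.6 254.5] [ 471.8 -141.3    9. ] diam 81.4
pad [462.3 250.4] [ 484.3 -258.8    9. ] diam 109.3
pad [408.5 205.6] [ 589.4 -128.4    9. ] diam 67.4
pad [456.9 201.9] [ 601.5 -246.5    9. ] diam 94.8
pad [493.2 206.2] [ 593.2 -335.2    9. ] diam 84.3
pad [396.6 173.8] [666.7 -99.    9. ] diam 51.8
```

View pics/m.png

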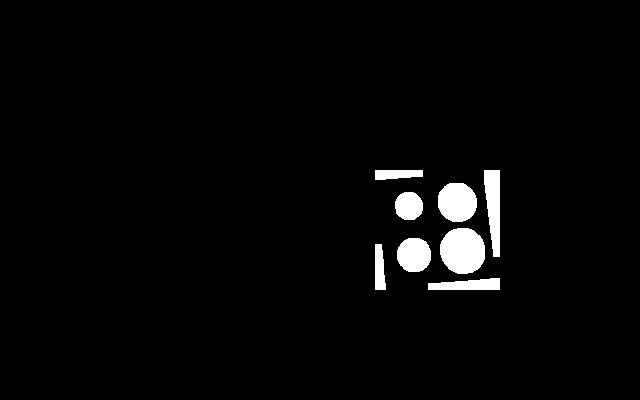

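Identification and measurements:

**Sticks.** The cup-hole heights triangulate to within about 1.3 mm of the given heights (97/111/125/139 mm). The brass pieces are therefore small (198,198), medium (192,260), large (321,200) and largest (321,275). The square-cup piece at (259,189) and the open-bowl goblet at (277,261) stay where they are.

**Pads.** The measured diameters are 67/81/95/109 mm with 118 mm spacing, which matches.

Next I move over the small stick.

```bash
cat >> h.py <<'E'
def go(x,y,z):
    o=readout.get_obs();R=o["eef_rot"];d=np.array([x,y,z])-o["tcp_pos"]
    print("t",round(o["time"],2),"tcp",o["tcp_pos"].round(1),"F",o["force"].round(1),"gap",round(o["finger_gap"],1),"tool delta",(R.T@d).round(1),"tilt",np.arccos(-R[2,2]).round(4))
E
python3 -m handwheel '[{"grip":0,"translation":[0,0,-55],"angular":[0,0,0]},{"grip":0,"translation":[-50,-20,-68],"angular":[0,0,0]},{"grip":0,"translation":[-105,-40,-68],"angular":[0,0,0]},{"grip":0,"translation":[-160,-60,-68],"angular":[0,0,0]},{"grip":0,"translation":[-215,-80,-68],"angular":[0,0,0]}]'
python3 -c "
from h import *
go(586,358,200)"
```

```text
time: 0.88
tcp_pos: [352.1, 525.3, 290.8]
eef_rot: [[-0.971, 0.238, 0.0], [0.238, 0.971, 0.0], [-0.0, 0.0, -1.0]]
force: [0.5, 0.7, 0.3]
finger_gap: 88.1
t 0.88 tcp [352.1 525.3 290.8] F [0.5 0.7 0.3] gap 88.1 tool delta [-267.  -106.7   90.8] tilt 0.0003
```

```bash

python3 -m handwheel '[{"grip":0,"translation":[-55,-22,0],"angular":[0,0,0]},{"grip":0,"translation":[-110,-44,10],"angular":[0,0,0]},{"grip":0,"translation":[-165,-66,35],"angular":[0,0,0]},{"grip":0,"translation":[-220,-88,65],"angular":[0,0,0]},{"grip":0,"translation":[-267,-107,91],"angular":[0,0,0]}]'
python3 -c "
from h import *
go(586,358,57)
f=grab_frame('wrist');cv2.imwrite('pics/w1.png',f['frame'][:,:,::-1])
go(586,358,57)"
```

```text
time: 1.5
tcp_pos: [585.6, 358.1, 199.0]
eef_rot: [[-0.971, 0.238, 0.0], [0.238, 0.971, 0.0], [-0.0, 0.001, -1.0]]
force: [0.3, 1.8, 0.2]
finger_gap: 87.7
t 1.5 tcp [585.6 358.1 199. ] F [0.3 1.8 0.2] gap 87.7 tool delta [-4.00e-01 -1.00e-01  1.42e+02] tilt 0.0005
t 1.55 tcp [590.8 348.5 194.6] F [ 2.9 -5.9 -1.2] gap 87.8 tool delta [  7.3   9.1 137.5] tilt 0.008
```

View pics/w1.png

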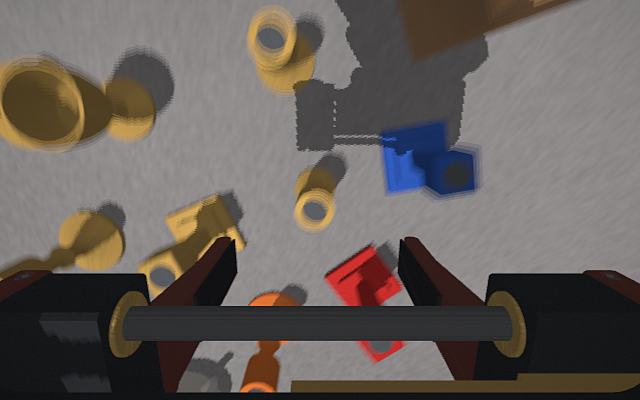

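The stick lies between the fingers at (315,210). The arm was still settling when the picture was taken, so I'll let it settle and check how far away the blue look-alike is.

```bash

python3 -m handwheel '[{"grip":0,"translation":[0,0,0],"angular":[0,0,0]},{"grip":0,"translation":[0,0,0],"angular":[0,0,0]},{"grip":0,"translation":[0,0,0],"angular":[0,0,0]}]' >/dev/null
python3 -c "
from h import *
go(586,358,57)
f=grab_frame('top')
print('blue',plane(f,(144,199.5),116),'goblet',plane(f,(275.5,260.5),112))
f=grab_frame('wrist');cv2.imwrite('pics/w2.png',f['frame'][:,:,::-1])
go(586,358,57)"
```

```text
t 1.93 tcp [583.4 361.  200.6] F [-0.7  0.8 -0.6] gap 87.6 tool delta [ -3.3  -2.6 143.6] tilt 0.0016
blue [577.95348372 467.66469178 116.        ] goblet [454.02194685 179.16211202 112.        ]
t 2.02 tcp [583.6 360.5 200.5] F [-0.3 -0.1  0.3] gap 87.4 tool delta [ -2.9  -2.1 143.5] tilt 0.0013
```

View pics/w2.png

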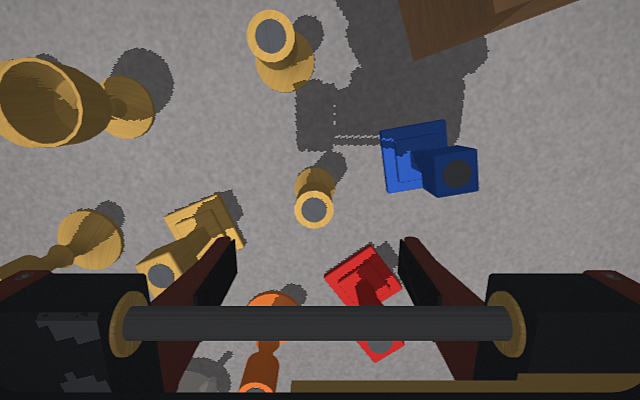

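```bash
cat >> h.py <<'E'
def wr(c,z,rad=16,mask=True):
    o=readout.get_obs();f=grab_frame('wrist');E=f["hand_eye"];R=o["eef_rot"]
    F=dict(mtx=f["mtx"],eye=o["tcp_pos"]+R@E[:3,3],rotation=R@E[:3,:3])
    if mask: c,n=hole(f["frame"],c,rad)
    return np.round(c,1),plane(F,c,z).round(1)
E
python3 -m handwheel '[{"grip":0,"translation":[0,0,50],"angular":[0,0,0]},{"grip":0,"translation":[0,0,70],"angular":[0,0,0]},{"grip":0,"translation":[0,0,70],"angular":[0,0,0]},{"grip":0,"translation":[0,0,70],"angular":[0,0,0]}]' >/dev/null
python3 -c "
from h import *
go(586,358,57)
f=grab_frame('wrist');cv2.imwrite('pics/w3.png',f['frame'][:,:,::-1])
go(586,358,57)"
```

```text
t 2.52 tcp [585.2 359.7 131.3] F [ 0.1 -1.6  0.3] gap 87.9 tool delta [-1.1 -1.5 74.3] tilt 0.0021
t 2.58 tcp [585.4 359.7 131.5] F [ 0.4 -1.   0.6] gap 87.6 tool delta [-0.9 -1.7 74.5] tilt 0.0027
```

View pics/w3.png

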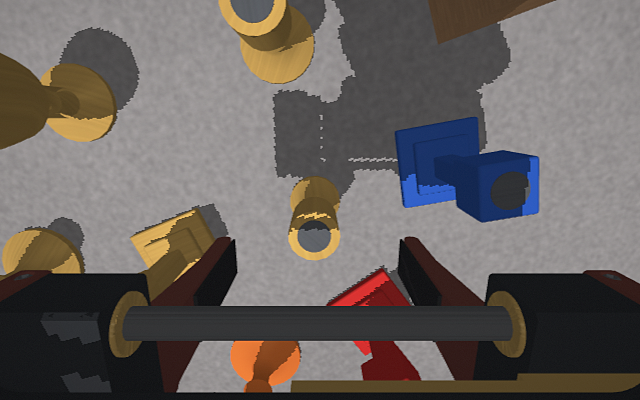

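The hole is at (315,237), centred between the fingers. I'll measure it with the wrist camera, and check the red stick's distance.

```bash

python3 -c "
from h import *
print(wr((315,237),96,18))
f=grab_frame('top');print('red',plane(f,(187.5,141),116))
go(586,358,57)"
```

```text
(array([313.5, 235.4]), array([585.6, 357.6,  96. ]))
red [709.47518305 381.38292604 116.        ]
t 2.67 tcp [585.2 359.6 131.4] F [-1.  -0.4 -0. ] gap 87.8 tool delta [-1.  -1.5 74.4] tilt 0.0026
```

The wrist view gives (585.6, 357.6), which agrees with the fixed cameras. The red stick is 125 mm away, so it is clear. I'll descend and grip.

```bash

python3 -m handwheel '[{"grip":0,"translation":[-1,-2,30],"angular":[0,0,0]},{"grip":0,"translation":[-1,-2,55],"angular":[0,0,0]},{"grip":0,"translation":[-1,-2,74],"angular":[0,0,0]},{"grip":0,"translation":[-1,-2,74],"angular":[0,0,0]},{"grip":0,"translation":[-1,-2,74],"angular":[0,0,0]}]' >/dev/null
python3 -m handwheel '[{"grip":255,"translation":[0,0,0],"angular":[0,0,0]},{"grip":255,"translation":[0,0,0],"angular":[0,0,0]},{"grip":255,"translation":[0,0,0],"angular":[0,0,0]},{"grip":255,"translation":[0,0,0],"angular":[0,0,0]},{"grip":255,"translation":[0,0,0],"angular":[0,0,0]}]'
python3 -c "
from h import *
go(586,358,57)"
```

```text
time: 3.92
tcp_pos: [584.8, 356.9, 55.7]
eef_rot: [[-0.971, 0.239, -0.0], [0.239, 0.971, 0.0], [0.0, -0.0, -1.0]]
force: [-0.1, 0.4, 0.6]
finger_gap: 41.3
t 3.92 tcp [584.8 356.9  55.7] F [-0.1  0.4  0.6] gap 41.3 tool delta [-0.9  1.4 -1.3] tilt 0.0001
```

Still closing (41 mm). I'll hold a bit longer.

```bash

python3 -m handwheel '[{"grip":255,"translation":[0,0,0],"angular":[0,0,0]},{"grip":255,"translation":[0,0,0],"angular":[0,0,0]},{"grip":255,"translation":[0,0,0],"angular":[0,0,0]},{"grip":255,"translation":[0,0,0],"angular":[0,0,0]}]'
python3 -m handwheel '[{"grip":255,"translation":[0,0,-10],"angular":[0,0,0]},{"grip":255,"translation":[0,0,-45],"angular":[0,0,0]},{"grip":255,"translation":[0,0,-90],"angular":[0,0,0]},{"grip":255,"translation":[0,0,-135],"angular":[0,0,0]},{"grip":255,"translation":[0,0,-170],"angular":[0,0,0]}]'
python3 -c "
from h import *
go(589.4,-127.5,230)"
```

```text
time: 4.42
tcp_pos: [584.8, 357.0, 55.7]
eef_rot: [[-0.971, 0.238, -0.0], [0.238, 0.971, 0.0], [0.0, 0.0, -1.0]]
force: [-0.3, 0.5, -0.8]
finger_gap: 33.7
time: 5.05
tcp_pos: [585.1, 356.8, 228.5]
eef_rot: [[-0.971, 0.239, 0.002], [0.239, 0.971, 0.001], [-0.001, 0.001, -1.0]]
force: [0.3, 0.6, -1.6]
finger_gap: 33.3
t 5.05 tcp [585.1 356.8 228.5] F [ 0.3  0.6 -1.6] gap 33.3 tool delta [-119.8 -469.3   -2. ] tilt 0.0018
```

```bash

python3 -m handwheel '[{"grip":255,"translation":[-8,-30,0],"angular":[0,0,0]},{"grip":255,"translation":[-20,-78,0],"angular":[0,0,0]},{"grip":255,"translation":[-33,-128,0],"angular":[0,0,0]},{"grip":255,"translation":[-46,-178,0],"angular":[0,0,0]},{"grip":255,"translation":[-59,-228,0],"angular":[0,0,0]}]' >/dev/null
python3 -m handwheel '[{"grip":255,"translation":[-13,-50,0],"angular":[0,0,0]},{"grip":255,"translation":[-26,-100,0],"angular":[0,0,0]},{"grip":255,"translation":[-39,-150,0],"angular":[0,0,0]},{"grip":255,"translation":[-51,-200,0],"angular":[0,0,0]},{"grip":255,"translation":[-59,-230,0],"angular":[0,0,0]}]' >/dev/null
python3 -m handwheel '[{"grip":255,"translation":[-2,-10,0],"angular":[0,0,0]},{"grip":255,"translation":[-2,-12,0],"angular":[0,0,0]},{"grip":255,"translation":[-2,-12,0],"angular":[0,0,0]},{"grip":255,"translation":[-2,-12,0],"angular":[0,0,0]}]' >/dev/null
python3 -c "
from h import *
go(589.4,-127.5,65)
f=grab_frame('top');cv2.imwrite('pics/t2.png',f['frame'][:,:,::-1])
f=grab_frame('scene');cv2.imwrite('pics/s2.png',f['frame'][:,:,::-1])
go(589.4,-127.5,65)
"
```

```text
t 6.8 tcp [ 589.5 -126.4  225.7] F [ 0.5  0.4 -1.7] gap 33.5 tool delta [ -0.2  -1.2 160.7] tilt 0.0007
t 6.9 tcp [ 589.5 -127.   225.7] F [-0.7  0.2 -2. ] gap 33.7 tool delta [-1.000e-01 -6.000e-01  1.607e+02] tilt 0.0004
```

View pics/s2.png

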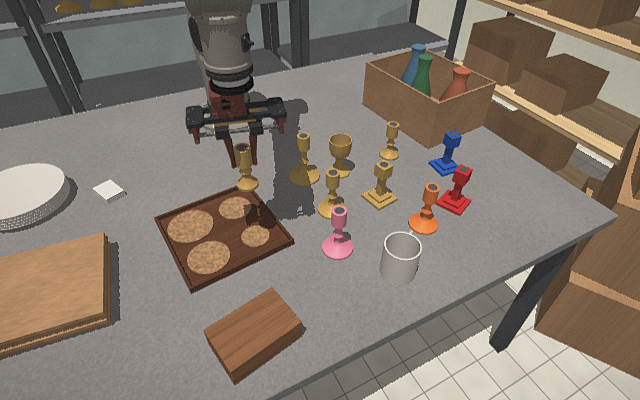

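The small stick hangs upright at (246,165) above the tray. I'll cross-check the pad positions in the first scene picture.

```bash

python3 -c "
from h import *
S=grab_frame('scene');im=cv2.imread('pics/scene0.png');hsv=cv2.cvtColor(im,cv2.COLOR_BGR2HSV)
m=np.zeros((400,640),np.uint8);m[195:280,160:280]=(hsv[195:280,160:280,2]>90)*255
m=cv2.morphologyEx(m,cv2.MORPH_CLOSE,np.ones((5,5)));m=cv2.morphologyEx(m,cv2.MORPH_OPEN,np.ones((7,7)))
for c in cv2.findContours(m,0,2)[0]:
    if len(c)>=5 and cv2.contourArea(c)>200:
        e=cv2.fitEllipse(c);print(np.round(e[0],1),np.round(e[1],1),plane(S,e[0],9).round(1))
"
```

```text
[214.1 237.3] [ 86.  146.8] [ 551.4 -215.3    9. ]
```

```bash

python3 -c "
from h import *
S=grab_frame('scene');im=cv2.imread('pics/scene0.png');hsv=cv2.cvtColor(im,cv2.COLOR_BGR2HSV)
for p in [(255,236),(236,210),(208,258),(190,226),(225,235),(235,225)]: print(p,hsv[p[1],p[0]])
for T in (115,130):
  m=np.zeros((400,640),np.uint8);m[195:280,160:280]=(hsv[195:280,160:280,2]>T)*255;m[hsv[:,:,1]<50]=0
  m=cv2.morphologyEx(m,cv2.MORPH_CLOSE,np.ones((3,3)));m=cv2.morphologyEx(m,cv2.MORPH_OPEN,np.ones((5,5)))
  for c in cv2.findContours(m,0,2)[0]:
    if len(c)>=5 and cv2.contourArea(c)>200:
        e=cv2.fitEllipse(c);print(T,np.round(e[0],1),np.round(e[1],1),plane(S,e[0],9).round(1))
"
```

```text
(255, 236) [ 16 114 175]
(236, 210) [ 15 110 171]
(208, 258) [ 14 113 188]
(190, 226) [ 15 115 177]
(225, 235) [  9 126 103]
(235, 225) [ 11 114 101]
115 [208.  256.9] [31.1 43.5] [ 603.8 -244.7    9. ]
115 [254.9 235.4] [20.4 28.2] [ 590.1 -126.5    9. ]
115 [189.7 225.7] [30.6 46.8] [ 486.6 -257.7    9. ]
115 [234.4 207.3] [21.3 31.9] [ 473.4 -139.3    9. ]
130 [208. 257.] [30.7 43.1] [ 604.1 -244.6    9. ]
130 [255.  235.5] [20.1 27.8] [ 590.5 -126.5    9. ]
130 [189.8 225.9] [30.1 46.5] [ 487.3 -257.6    9. ]
130 [234.4 207.5] [20.8 31.3] [ 473.8 -139.6    9. ]
```

The averaged pad centres are:
- small (589.8, -127.4)
- medium (472.7, -140.3)
- large (602.7, -245.6)
- largest (485.5, -258.2)

Now I lower the small stick.

```bash

python3 -m handwheel '[{"grip":255,"translation":[0,0,40],"angular":[0,0,0]},{"grip":255,"translation":[0,0,85],"angular":[0,0,0]},{"grip":255,"translation":[0,0,125],"angular":[0,0,0]},{"grip":255,"translation":[0,0,145],"angular":[0,0,0]},{"grip":255,"translation":[0,0,145],"angular":[0,0,0]}]' >/dev/null
python3 -m handwheel '[{"grip":255,"translation":[0,0,4],"angular":[0,0,0]},{"grip":255,"translation":[0,0,8],"angular":[0,0,0]},{"grip":255,"translation":[0,0,12],"angular":[0,0,0]},{"grip":255,"translation":[0,0,15],"angular":[0,0,0]},{"grip":255,"translation":[0,0,15],"angular":[0,0,0]}]' 
python3 -c "
from h import *
go(589.4,-127.5,65)
"
```

```text
time: 8.25
tcp_pos: [589.1, -128.2, 65.5]
eef_rot: [[-0.971, 0.239, -0.0], [0.239, 0.971, 0.0], [0.0, -0.0, -1.0]]
force: [1.2, 0.5, -2.0]
finger_gap: 33.3
t 8.25 tcp [ 589.1 -128.2   65.5] F [ 1.2  0.5 -2. ] gap 33.3 tool delta [-0.1  0.7  0.5] tilt 0.0004
```

```bash

python3 -m handwheel '[{"grip":255,"translation":[0,0,1],"angular":[0,0,0]},{"grip":255,"translation":[0,0,2],"angular":[0,0,0]},{"grip":255,"translation":[0,0,2],"angular":[0,0,0]}]' 

```

```text
time: 8.62
tcp_pos: [589.6, -128.2, 64.6]
eef_rot: [[-0.971, 0.239, 0.001], [0.239, 0.971, 0.0], [-0.001, 0.0, -1.0]]
force: [-1.3, 1.1, 5.5]
finger_gap: 33.5
```

Contact (+5 N). I'll release, hold, then rise.

```bash

python3 -m handwheel '[{"grip":0,"translation":[0,0,0],"angular":[0,0,0]},{"grip":0,"translation":[0,0,0],"angular":[0,0,0]},{"grip":0,"translation":[0,0,0],"angular":[0,0,0]},{"grip":0,"translation":[0,0,0],"angular":[0,0,0]},{"grip":0,"translation":[0,0,0],"angular":[0,0,0]}]' 
python3 -m handwheel '[{"grip":0,"translation":[0,0,-20],"angular":[0,0,0]},{"grip":0,"translation":[0,0,-55],"angular":[0,0,0]},{"grip":0,"translation":[0,0,-100],"angular":[0,0,0]},{"grip":0,"translation":[0,0,-140],"angular":[0,0,0]},{"grip":0,"translation":[0,0,-140],"angular":[0,0,0]}]' 
python3 -c "
from h import *
go(451.5,359.3,200)
"
```

```text
time: 9.25
tcp_pos: [589.3, -128.2, 63.7]
eef_rot: [[-0.971, 0.239, -0.0], [0.239, 0.971, 0.0], [0.0, 0.0, -1.0]]
force: [-0.4, -0.3, -0.3]
finger_gap: 79.8
time: 9.88
tcp_pos: [591.6, -128.9, 208.7]
eef_rot: [[-0.971, 0.239, 0.008], [0.239, 0.971, -0.001], [-0.008, 0.001, -1.0]]
force: [0.8, -0.2, 0.4]
finger_gap: 87.7
t 9.88 tcp [ 591.6 -128.9  208.7] F [ 0.8 -0.2  0.4] gap 87.7 tool delta [252.8 440.6   7.3] tilt 0.008
```

```bash

python3 -m handwheel '[{"grip":0,"translation":[20,40,0],"angular":[0,0,0]},{"grip":0,"translation":[48,85,0],"angular":[0,0,0]},{"grip":0,"translation":[76,134,0],"angular":[0,0,0]},{"grip":0,"translation":[104,183,0],"angular":[0,0,0]},{"grip":0,"translation":[130,230,0],"angular":[0,0,0]}]' >/dev/null
python3 -m handwheel '[{"grip":0,"translation":[28,49,0],"angular":[0,0,0]},{"grip":0,"translation":[56,98,0],"angular":[0,0,0]},{"grip":0,"translation":[84,147,0],"angular":[0,0,0]},{"grip":0,"translation":[108,190,0],"angular":[0,0,0]},{"grip":0,"translation":[120,210,0],"angular":[0,0,0]}]' >/dev/null
python3 -m handwheel '[{"grip":0,"translation":[0,0,25],"angular":[0,0,0]},{"grip":0,"translation":[0,0,50],"angular":[0,0,0]},{"grip":0,"translation":[0,0,50],"angular":[0,0,0]},{"grip":0,"translation":[0,0,50],"angular":[0,0,0]},{"grip":0,"translation":[0,0,50],"angular":[0,0,0]}]' >/dev/null
python3 -c "
from h import *
go(451.2,359,71)
f=grab_frame('wrist');cv2.imwrite('pics/w4.png',f['frame'][:,:,::-1])
f=grab_frame('top');cv2.imwrite('pics/t4.png',f['frame'][:,:,::-1])
go(451.2,359,71)
"
```

```text
t 11.75 tcp [452.1 359.1 154.9] F [ 0.3 -0.8  1.4] gap 87.8 tool delta [ 0.9 -0.5 83.9] tilt 0.0019
t 11.85 tcp [451.9 359.1 154.7] F [-0.1 -0.5 -0.2] gap 88.0 tool delta [ 0.7 -0.3 83.7] tilt 0.0016
```

View pics/w4.png

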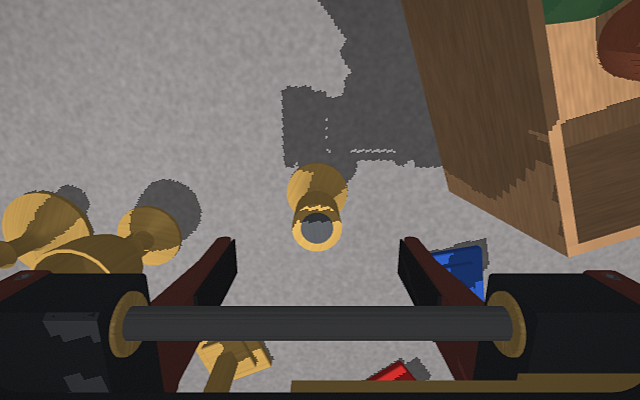

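View pics/t4.png

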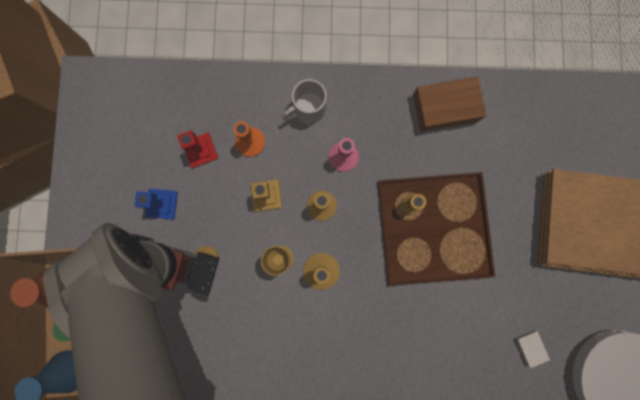

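The small stick stands on its pad at (410,205). In the wrist view the medium cup is at (317,230), between the fingers. I'll check the measurement and the crate clearance.

```bash

python3 -c "
from h import *
print(wr((317,230),110,18))
for z in (110,140): print(wr((568,257),z,mask=False))
f=grab_frame('top')
print(plane(f,(123,246),110),plane(f,(123,246),140))
"
```

```text
(array([316.7, 227.9]), array([450.7, 359.4, 110. ]))
(array([568, 257]), array([512.9, 523.1, 110. ]))
(array([568, 257]), array([493.5, 501.7, 140. ]))
[476.87730714 508.23651561 110.        ] [477.4682969 494.567852  140.       ]
```

Crate corner y is about 495 or more, and the gripper body reaches about 446, so it is clear. I'll descend and grip.

```bash

python3 -m handwheel '[{"grip":0,"translation":[1,0,30],"angular":[0,0,0]},{"grip":0,"translation":[1,0,60],"angular":[0,0,0]},{"grip":0,"translation":[1,0,84],"angular":[0,0,0]},{"grip":0,"translation":[1,0,84],"angular":[0,0,0]},{"grip":0,"translation":[1,0,84],"angular":[0,0,0]}]' >/dev/null
python3 -m handwheel '[{"grip":255,"translation":[0,0,0],"angular":[0,0,0]},{"grip":255,"translation":[0,0,0],"angular":[0,0,0]},{"grip":255,"translation":[0,0,0],"angular":[0,0,0]},{"grip":255,"translation":[0,0,0],"angular":[0,0,0]},{"grip":255,"translation":[0,0,0],"angular":[0,0,0]}]' >/dev/null
python3 -m handwheel '[{"grip":255,"translation":[0,0,0],"angular":[0,0,0]},{"grip":255,"translation":[0,0,0],"angular":[0,0,0]},{"grip":255,"translation":[0,0,0],"angular":[0,0,0]},{"grip":255,"translation":[0,0,0],"angular":[0,0,0]}]'
```

```text
time: 13.8
tcp_pos: [450.4, 359.0, 69.7]
eef_rot: [[-0.971, 0.238, -0.0], [0.238, 0.971, 0.0], [0.0, 0.0, -1.0]]
force: [-0.6, 0.6, -0.6]
finger_gap: 33.6
```

```bash

python3 -m handwheel '[{"grip":255,"translation":[0,0,-10],"angular":[0,0,0]},{"grip":255,"translation":[0,0,-45],"angular":[0,0,0]},{"grip":255,"translation":[0,0,-90],"angular":[0,0,0]},{"grip":255,"translation":[0,0,-135],"angular":[0,0,0]},{"grip":255,"translation":[0,0,-170],"angular":[0,0,0]}]'
python3 -m handwheel '[{"grip":255,"translation":[-8,-30,0],"angular":[0,0,0]},{"grip":255,"translation":[-22,-78,0],"angular":[0,0,0]},{"grip":255,"translation":[-37,-128,0],"angular":[0,0,0]},{"grip":255,"translation":[-52,-178,0],"angular":[0,0,0]},{"grip":255,"translation":[-67,-228,0],"angular":[0,0,0]}]' >/dev/null
python3 -m handwheel '[{"grip":255,"translation":[-15,-50,0],"angular":[0,0,0]},{"grip":255,"translation":[-30,-100,0],"angular":[0,0,0]},{"grip":255,"translation":[-44,-150,0],"angular":[0,0,0]},{"grip":255,"translation":[-58,-200,0],"angular":[0,0,0]},{"grip":255,"translation":[-69,-235,0],"angular":[0,0,0]}]' >/dev/null
python3 -m handwheel '[{"grip":255,"translation":[-4,-12,0],"angular":[0,0,0]},{"grip":255,"translation":[-5,-16,0],"angular":[0,0,0]},{"grip":255,"translation":[-5,-16,0],"angular":[0,0,0]},{"grip":255,"translation":[-5,-16,0],"angular":[0,0,0]}]' >/dev/null
python3 -c "
from h import *
go(472.7,-140.3,79)"
```

```text
time: 14.42
tcp_pos: [450.5, 358.9, 242.2]
eef_rot: [[-0.971, 0.239, 0.001], [0.239, 0.971, 0.001], [-0.001, 0.001, -1.0]]
force: [0.1, -0.3, -3.2]
finger_gap: 33.2
t 16.18 tcp [ 473.3 -138.4  239.6] F [ 0.4  0.8 -2.4] gap 33.6 tool delta [  0.   -2.1 160.6] tilt 0.0006
```

```bash

python3 -m handwheel '[{"grip":255,"translation":[0,-1,40],"angular":[0,0,0]},{"grip":255,"translation":[0,-1,85],"angular":[0,0,0]},{"grip":255,"translation":[0,-1,125],"angular":[0,0,0]},{"grip":255,"translation":[0,-1,145],"angular":[0,0,0]},{"grip":255,"translation":[0,-1,145],"angular":[0,0,0]}]' >/dev/null
python3 -m handwheel '[{"grip":255,"translation":[0,0,5],"angular":[0,0,0]},{"grip":255,"translation":[0,0,10],"angular":[0,0,0]},{"grip":255,"translation":[0,0,14],"angular":[0,0,0]},{"grip":255,"translation":[0,0,17],"angular":[0,0,0]},{"grip":255,"translation":[0,0,17],"angular":[0,0,0]}]'
```

```text
time: 17.42
tcp_pos: [473.3, -140.7, 78.6]
eef_rot: [[-0.971, 0.239, 0.001], [0.239, 0.971, 0.001], [-0.0, 0.001, -1.0]]
force: [-2.9, 0.9, 8.8]
finger_gap: 33.1
```

```bash

python3 -m handwheel '[{"grip":0,"translation":[0,0,0],"angular":[0,0,0]},{"grip":0,"translation":[0,0,0],"angular":[0,0,0]},{"grip":0,"translation":[0,0,0],"angular":[0,0,0]},{"grip":0,"translation":[0,0,0],"angular":[0,0,0]},{"grip":0,"translation":[0,0,0],"angular":[0,0,0]}]' 
python3 -m handwheel '[{"grip":0,"translation":[0,0,-20],"angular":[0,0,0]},{"grip":0,"translation":[0,0,-55],"angular":[0,0,0]},{"grip":0,"translation":[0,0,-100],"angular":[0,0,0]},{"grip":0,"translation":[0,0,-130],"angular":[0,0,0]},{"grip":0,"translation":[0,0,-130],"angular":[0,0,0]}]' >/dev/null
python3 -m handwheel '[{"grip":0,"translation":[-11,49,0],"angular":[0,0,0]},{"grip":0,"translation":[-22,98,0],"angular":[0,0,0]},{"grip":0,"translation":[-33,147,0],"angular":[0,0,0]},{"grip":0,"translation":[-44,196,0],"angular":[0,0,0]},{"grip":0,"translation":[-55,230,0],"angular":[0,0,0]}]' >/dev/null
python3 -m handwheel '[{"grip":0,"translation":[0,16,10],"angular":[0,0,0]},{"grip":0,"translation":[0,16,25],"angular":[0,0,0]},{"grip":0,"translation":[0,16,25],"angular":[0,0,0]},{"grip":0,"translation":[0,16,25],"angular":[0,0,0]},{"grip":0,"translation":[0,16,25],"angular":[0,0,0]}]' >/dev/null
python3 -c "
from h import *
f=grab_frame('wrist');cv2.imwrite('pics/w5.png',f['frame'][:,:,::-1])
f=grab_frame('top');cv2.imwrite('pics/t5.png',f['frame'][:,:,::-1])
go(585.2,85.2,85)
"
```

```text
time: 18.05
tcp_pos: [472.9, -140.8, 77.7]
eef_rot: [[-0.971, 0.239, -0.0], [0.239, 0.971, 0.0], [0.0, 0.0, -1.0]]
force: [-0.7, -0.1, 0.2]
finger_gap: 79.7
t 20.02 tcp [585.2  84.6 183.3] F [-0.6  0.9 -0.3] gap 87.9 tool delta [ 0.2  0.6 98.3] tilt 0.001
```

View pics/w5.png

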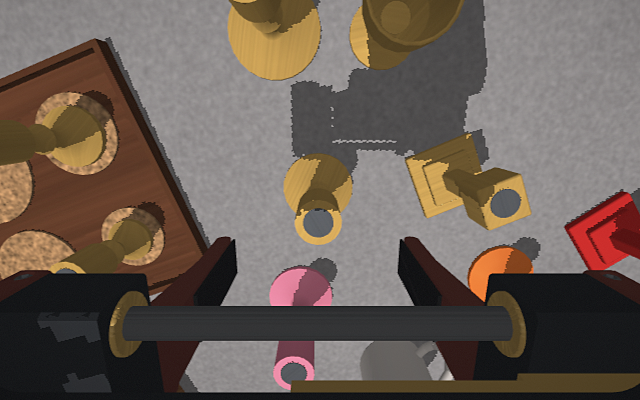

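View pics/t5.png

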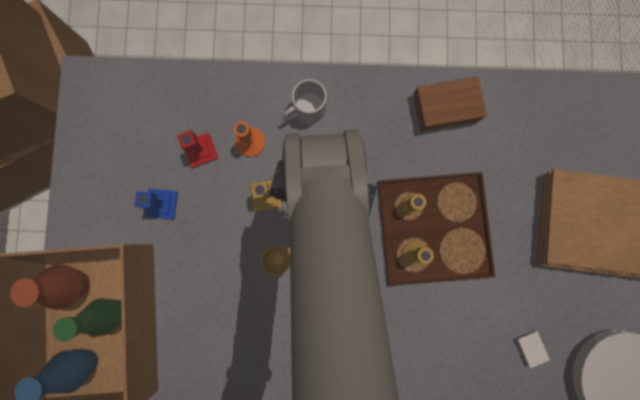

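The medium stick stands on its pad at (413,255). In the wrist view the brass large cup at (318,222) is between the fingers, and pink at (290,370) is outside the jaws. I'll descend and grip.

```bash

python3 -c "
from h import *
print(wr((318,222),124,18))"
python3 -m handwheel '[{"grip":0,"translation":[0,0,35],"angular":[0,0,0]},{"grip":0,"translation":[0,0,72],"angular":[0,0,0]},{"grip":0,"translation":[0,0,98],"angular":[0,0,0]},{"grip":0,"translation":[0,0,98],"angular":[0,0,0]},{"grip":0,"translation":[0,0,98],"angular":[0,0,0]}]' 
python3 -m handwheel '[{"grip":255,"translation":[0,0,0],"angular":[0,0,0]},{"grip":255,"translation":[0,0,0],"angular":[0,0,0]},{"grip":255,"translation":[0,0,0],"angular":[0,0,0]},{"grip":255,"translation":[0,0,0],"angular":[0,0,0]},{"grip":255,"translation":[0,0,0],"angular":[0,0,0]}]' >/dev/null
python3 -m handwheel '[{"grip":255,"translation":[0,0,0],"angular":[0,0,0]},{"grip":255,"translation":[0,0,0],"angular":[0,0,0]},{"grip":255,"translation":[0,0,0],"angular":[0,0,0]},{"grip":255,"translation":[0,0,0],"angular":[0,0,0]}]'
```

```text
(array([317.1, 222.4]), array([585. ,  84.9, 124. ]))
time: 20.7
tcp_pos: [585.8, 85.0, 85.8]
eef_rot: [[-0.971, 0.239, 0.001], [0.239, 0.971, 0.0], [-0.001, 0.001, -1.0]]
force: [-0.1, -0.9, 0.1]
finger_gap: 88.0
time: 21.82
tcp_pos: [585.0, 84.8, 84.7]
eef_rot: [[-0.971, 0.239, -0.0], [0.239, 0.971, -0.0], [0.0, -0.0, -1.0]]
force: [-1.0, -1.0, 0.2]
finger_gap: 33.1
```

```bash

python3 -m handwheel '[{"grip":255,"translation":[0,0,-10],"angular":[0,0,0]},{"grip":255,"translation":[0,0,-45],"angular":[0,0,0]},{"grip":255,"translation":[0,0,-90],"angular":[0,0,0]},{"grip":255,"translation":[0,0,-130],"angular":[0,0,0]},{"grip":255,"translation":[0,0,-155],"angular":[0,0,0]}]'
python3 -m handwheel '[{"grip":255,"translation":[-8,-26,0],"angular":[0,0,0]},{"grip":255,"translation":[-21,-68,0],"angular":[0,0,0]},{"grip":255,"translation":[-34,-112,0],"angular":[0,0,0]},{"grip":255,"translation":[-47,-156,0],"angular":[0,0,0]},{"grip":255,"translation":[-60,-200,0],"angular":[0,0,0]}]' >/dev/null
python3 -m handwheel '[{"grip":255,"translation":[-13,-45,0],"angular":[0,0,0]},{"grip":255,"translation":[-26,-85,0],"angular":[0,0,0]},{"grip":255,"translation":[-34,-110,0],"angular":[0,0,0]},{"grip":255,"translation":[-36,-117,0],"angular":[0,0,0]},{"grip":255,"translation":[-36,-117,0],"angular":[0,0,0]}]' >/dev/null
python3 -m handwheel '[{"grip":255,"translation":[0,0,0],"angular":[0,0,0]},{"grip":255,"translation":[0,0,0],"angular":[0,0,0]},{"grip":255,"translation":[0,0,0],"angular":[0,0,0]}]' >/dev/null
python3 -c "
from h import *
go(602.7,-245.6,94)"
```

```text
time: 22.45
tcp_pos: [585.2, 85.1, 242.1]
eef_rot: [[-0.971, 0.239, 0.002], [0.239, 0.971, 0.001], [-0.001, 0.001, -1.0]]
force: [-0.0, 0.2, -5.1]
finger_gap: 33.2
t 24.07 tcp [ 602.8 -244.9  239.8] F [-0.6 -0.1 -4.3] gap 33.3 tool delta [-1.000e-01 -7.000e-01  1.458e+02] tilt 0.0003
```

```bash

python3 -m handwheel '[{"grip":255,"translation":[0,0,40],"angular":[0,0,0]},{"grip":255,"translation":[0,0,80],"angular":[0,0,0]},{"grip":255,"translation":[0,0,115],"angular":[0,0,0]},{"grip":255,"translation":[0,0,131],"angular":[0,0,0]},{"grip":255,"translation":[0,0,131],"angular":[0,0,0]}]' >/dev/null
python3 -m handwheel '[{"grip":255,"translation":[0,0,5],"angular":[0,0,0]},{"grip":255,"translation":[0,0,10],"angular":[0,0,0]},{"grip":255,"translation":[0,0,14],"angular":[0,0,0]},{"grip":255,"translation":[0,0,16],"angular":[0,0,0]},{"grip":255,"translation":[0,0,16],"angular":[0,0,0]}]'
```

```text
time: 25.32
tcp_pos: [602.8, -245.8, 93.7]
eef_rot: [[-0.971, 0.239, 0.001], [0.239, 0.971, 0.0], [-0.0, 0.0, -1.0]]
force: [-3.1, 1.5, 3.6]
finger_gap: 33.4
```

```bash

python3 -m handwheel '[{"grip":0,"translation":[0,0,0],"angular":[0,0,0]},{"grip":0,"translation":[0,0,0],"angular":[0,0,0]},{"grip":0,"translation":[0,0,0],"angular":[0,0,0]},{"grip":0,"translation":[0,0,0],"angular":[0,0,0]},{"grip":0,"translation":[0,0,0],"angular":[0,0,0]}]' 
python3 -m handwheel '[{"grip":0,"translation":[0,0,-20],"angular":[0,0,0]},{"grip":0,"translation":[0,0,-55],"angular":[0,0,0]},{"grip":0,"translation":[0,0,-100],"angular":[0,0,0]},{"grip":0,"translation":[0,0,-140],"angular":[0,0,0]},{"grip":0,"translation":[0,0,-140],"angular":[0,0,0]}]' >/dev/null
python3 -m handwheel '[{"grip":90,"translation":[30,33,0],"angular":[0,0,0]},{"grip":90,"translation":[66,73,0],"angular":[0,0,0]},{"grip":90,"translation":[102,113,0],"angular":[0,0,0]},{"grip":90,"translation":[138,153,0],"angular":[0,0,0]},{"grip":90,"translation":[174,193,0],"angular":[0,0,0]}]' >/dev/null
python3 -m handwheel '[{"grip":90,"translation":[35,38,0],"angular":[0,0,0]},{"grip":90,"translation":[60,66,0],"angular":[0,0,0]},{"grip":90,"translation":[74,82,0],"angular":[0,0,0]},{"grip":90,"translation":[74,82,0],"angular":[0,0,0]},{"grip":90,"translation":[74,82,0],"angular":[0,0,0]}]' >/dev/null
python3 -m handwheel '[{"grip":90,"translation":[0,0,15],"angular":[0,0,0]},{"grip":90,"translation":[0,0,30],"angular":[0,0,0]},{"grip":90,"translation":[0,0,30],"angular":[0,0,0]},{"grip":90,"translation":[0,0,30],"angular":[0,0,0]},{"grip":90,"translation":[0,0,30],"angular":[0,0,0]}]' >/dev/null
python3 -c "
from h import *
f=grab_frame('wrist');cv2.imwrite('pics/w6.png',f['frame'][:,:,::-1])
f=grab_frame('top');cv2.imwrite('pics/t6.png',f['frame'][:,:,::-1])
go(427.3,81,99)
"
```

```text
time: 25.95
tcp_pos: [602.6, -245.8, 92.7]
eef_rot: [[-0.971, 0.238, -0.0], [0.238, 0.971, -0.0], [-0.0, -0.0, -1.0]]
force: [-0.4, 0.3, 0.0]
finger_gap: 80.0
t 28.55 tcp [427.7  80.5 203.1] F [ 0.5 -0.8 -0.5] gap 56.9 tool delta [  0.5   0.3 104.1] tilt 0.0008
```

View pics/w6.png

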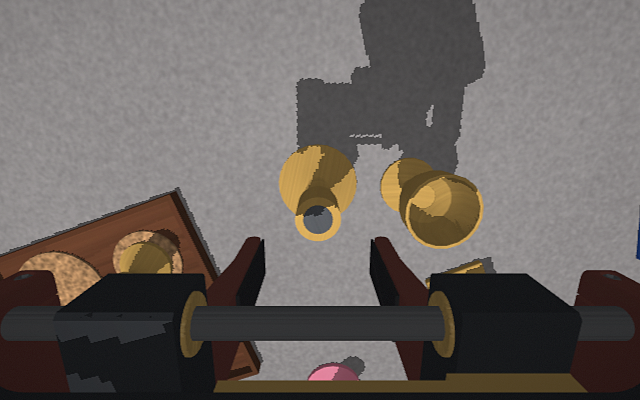

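View pics/t6.png

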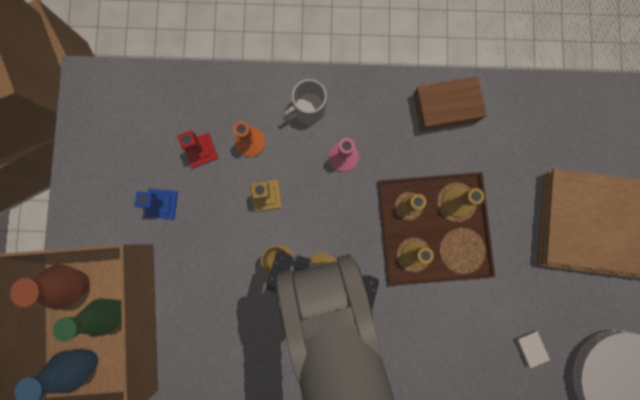

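The large stick stands on its pad at (459,202). In the wrist view the largest cup at (318,218) is between the half-closed fingers, and the goblet at (442,210) is outside the right finger. I'll descend and grip.

```bash

python3 -c "
from h import *
print(wr((318,216),138,18))"
python3 -m handwheel '[{"grip":90,"translation":[0,0,35],"angular":[0,0,0]},{"grip":90,"translation":[0,0,75],"angular":[0,0,0]},{"grip":90,"translation":[0,0,104],"angular":[0,0,0]},{"grip":90,"translation":[0,0,104],"angular":[0,0,0]},{"grip":90,"translation":[0,0,104],"angular":[0,0,0]}]' 
python3 -m handwheel '[{"grip":255,"translation":[0,0,0],"angular":[0,0,0]},{"grip":255,"translation":[0,0,0],"angular":[0,0,0]},{"grip":255,"translation":[0,0,0],"angular":[0,0,0]},{"grip":255,"translation":[0,0,0],"angular":[0,0,0]},{"grip":255,"translation":[0,0,0],"angular":[0,0,0]}]'
python3 -m handwheel '[{"grip":255,"translation":[0,0,0],"angular":[0,0,0]},{"grip":255,"translation":[0,0,0],"angular":[0,0,0]}]'
```

```text
(array([317.3, 219.2]), array([427. ,  81.2, 138. ]))
time: 29.22
tcp_pos: [428.1, 80.6, 99.7]
eef_rot: [[-0.971, 0.239, 0.001], [0.239, 0.971, 0.0], [-0.001, 0.001, -1.0]]
force: [-0.7, -0.6, -0.2]
finger_gap: 56.8
time: 29.85
tcp_pos: [427.8, 80.8, 99.3]
eef_rot: [[-0.971, 0.238, 0.001], [0.238, 0.971, 0.001], [-0.001, 0.001, -1.0]]
force: [-0.6, 0.5, 6.7]
finger_gap: 33.5
time: 30.1
tcp_pos: [427.8, 80.8, 99.3]
eef_rot: [[-0.971, 0.238, 0.001], [0.238, 0.971, 0.001], [-0.001, 0.001, -1.0]]
force: [-1.7, 0.2, 6.7]
finger_gap: 33.5
```

```bash

python3 -m handwheel '[{"grip":255,"translation":[0,0,-10],"angular":[0,0,0]},{"grip":255,"translation":[0,0,-45],"angular":[0,0,0]},{"grip":255,"translation":[0,0,-90],"angular":[0,0,0]},{"grip":255,"translation":[0,0,-135],"angular":[0,0,0]},{"grip":255,"translation":[0,0,-165],"angular":[0,0,0]}]'
python3 -m handwheel '[{"grip":255,"translation":[-11,-26,0],"angular":[0,0,0]},{"grip":255,"translation":[-29,-68,0],"angular":[0,0,0]},{"grip":255,"translation":[-48,-112,0],"angular":[0,0,0]},{"grip":255,"translation":[-67,-156,0],"angular":[0,0,0]},{"grip":255,"translation":[-86,-200,0],"angular":[0,0,0]}]' >/dev/null
python3 -m handwheel '[{"grip":255,"translation":[-19,-45,0],"angular":[0,0,0]},{"grip":255,"translation":[-37,-85,0],"angular":[0,0,0]},{"grip":255,"translation":[-48,-109,0],"angular":[0,0,0]},{"grip":255,"translation":[-51,-115,0],"angular":[0,0,0]},{"grip":255,"translation":[-51,-115,0],"angular":[0,0,0]}]' >/dev/null
python3 -m handwheel '[{"grip":255,"translation":[0,0,0],"angular":[0,0,0]},{"grip":255,"translation":[0,0,0],"angular":[0,0,0]},{"grip":255,"translation":[0,0,0],"angular":[0,0,0]}]' >/dev/null
python3 -c "
from h import *
go(485.5,-258.2,108)"
```

```text
time: 30.72
tcp_pos: [427.2, 80.1, 265.7]
eef_rot: [[-0.971, 0.239, 0.001], [0.239, 0.971, 0.0], [-0.001, 0.001, -1.0]]
force: [0.4, -0.1, -6.4]
finger_gap: 33.2
t 32.35 tcp [ 485.4 -257.5  263.8] F [-0.2 -0.2 -4.7] gap 33.2 tool delta [ -0.3  -0.7 155.8] tilt 0.0004
```

```bash

python3 -m handwheel '[{"grip":255,"translation":[0,0,40],"angular":[0,0,0]},{"grip":255,"translation":[0,0,85],"angular":[0,0,0]},{"grip":255,"translation":[0,0,122],"angular":[0,0,0]},{"grip":255,"translation":[0,0,141],"angular":[0,0,0]},{"grip":255,"translation":[0,0,141],"angular":[0,0,0]}]' >/dev/null
python3 -m handwheel '[{"grip":255,"translation":[0,0,5],"angular":[0,0,0]},{"grip":255,"translation":[0,0,10],"angular":[0,0,0]},{"grip":255,"translation":[0,0,13],"angular":[0,0,0]},{"grip":255,"translation":[0,0,15],"angular":[0,0,0]},{"grip":255,"translation":[0,0,15],"angular":[0,0,0]}]'
```

```text
time: 33.6
tcp_pos: [485.4, -258.2, 108.4]
eef_rot: [[-0.971, 0.239, 0.001], [0.239, 0.971, 0.0], [-0.0, 0.001, -1.0]]
force: [-1.3, 0.0, 4.2]
finger_gap: 33.4
```

```bash

python3 -m handwheel '[{"grip":0,"translation":[0,0,0],"angular":[0,0,0]},{"grip":0,"translation":[0,0,0],"angular":[0,0,0]},{"grip":0,"translation":[0,0,0],"angular":[0,0,0]},{"grip":0,"translation":[0,0,0],"angular":[0,0,0]},{"grip":0,"translation":[0,0,0],"angular":[0,0,0]}]' 
python3 -m handwheel '[{"grip":0,"translation":[0,0,-20],"angular":[0,0,0]},{"grip":0,"translation":[0,0,-55],"angular":[0,0,0]},{"grip":0,"translation":[0,0,-100],"angular":[0,0,0]},{"grip":0,"translation":[0,0,-145],"angular":[0,0,0]},{"grip":0,"translation":[0,0,-150],"angular":[0,0,0]}]' >/dev/null
python3 -m handwheel '[{"grip":0,"translation":[10,50,0],"angular":[0,0,0]},{"grip":0,"translation":[20,100,0],"angular":[0,0,0]},{"grip":0,"translation":[30,150,0],"angular":[0,0,0]},{"grip":0,"translation":[40,200,0],"angular":[0,0,0]},{"grip":0,"translation":[50,250,0],"angular":[0,0,0]}]' >/dev/null
python3 -m handwheel '[{"grip":0,"translation":[10,45,0],"angular":[0,0,0]},{"grip":0,"translation":[20,75,0],"angular":[0,0,0]},{"grip":0,"translation":[20,80,0],"angular":[0,0,0]},{"grip":0,"translation":[20,80,0],"angular":[0,0,0]},{"grip":0,"translation":[20,80,0],"angular":[0,0,0]}]' >/dev/null
python3 -c "
from h import *
go(0,0,0)
f=grab_frame('scene');cv2.imwrite('pics/s7.png',f['frame'][:,:,::-1])
t=grab_frame('top');im=t['frame'][:,:,::-1]
cv2.imwrite('pics/t7.png',np.vstack([im[:,:],]));cv2.imwrite('pics/t7c.png',cv2.resize(im[165:295,370:500],None,fx=4,fy=4,interpolation=cv2.INTER_CUBIC))
"
```

```text
time: 34.22
tcp_pos: [485.3, -258.1, 107.7]
eef_rot: [[-0.971, 0.238, 0.0], [0.238, 0.971, -0.0], [-0.0, -0.0, -1.0]]
force: [0.2, 0.5, -0.3]
finger_gap: 79.9
t 36.1 tcp [496.   77.3 257.5] F [ 0.   0.3 -0. ] gap 87.9 tool delta [ 462.7 -194.4  257.7] tilt 0.0006
```

View pics/t7.png

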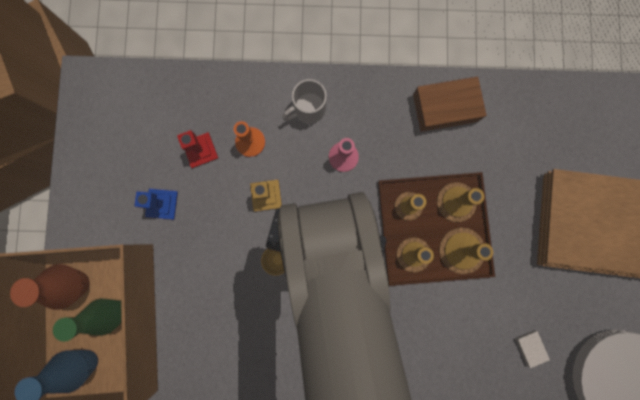

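View pics/t7c.png

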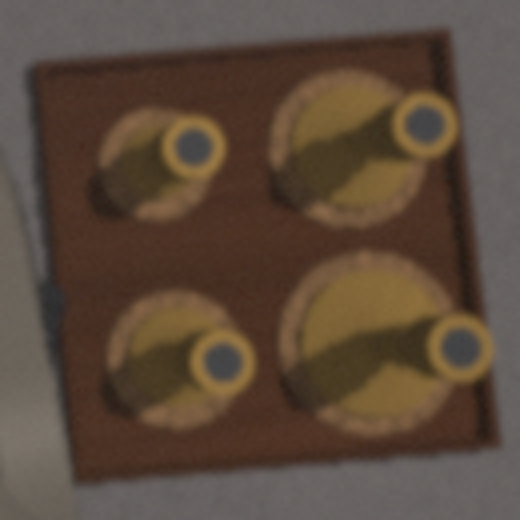

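View pics/s7.png

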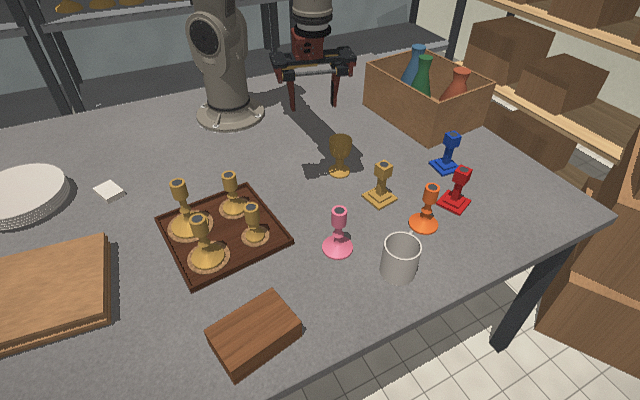

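All four stand upright on their pads. The feet appear slightly right of centre, partly from parallax, so I'll measure the offsets from the cup holes against the pads in each camera.

```bash
python3 - <<'E'
from h import *
T=grab_frame("top");S=grab_frame("scene")
H=dict(small=((418,201.5),(251,208),96,(589.4,-128.4),(590.1,-126.5)),medium=((425.3,255.5),(228.5,174.5),110,(471.8,-141.3),(473.5,-139.5)),large=((476,196),(199.5,217.5),124,(601.5,-246.5),(604,-244.7)),largest=((485,252),(179,182.5),138,(484.3,-258.8),(487,-257.7)),square=((260,190),(384,164),116,(606.4,219.7),(605.8,222.3)))
for k,(a,b,h,pt,ps) in H.items():
    z=h+(0 if k=="square" else 9)
    ta,n1=hole(T["frame"],a,7);sb,n2=hole(S["frame"],b,6)
    p,g=tri(T,ta,S,sb);A=plane(T,ta,z);B=plane(S,sb,z)
    print(k,ta.round(1),n1,sb.round(1),n2,"tri",p.round(1),"z exp",z,"gap",round(g,1),"off top",(A[:2]-pt).round(1),"off scene",(B[:2]-ps).round(1))
E
```

```text
small [418.  201.4] 43.296875 [250.3 206.5] 42.921875 tri [ 590.7 -127.8  106.1] z exp 105 gap 2.3 off top [ 1.  -0.8] off scene [ 0.1 -0. ]
medium [425.3 255.1] 47.90625 [227.9 174.2] 32.359375 tri [ 473.9 -140.5  120. ] z exp 119 gap 2.2 off top [ 1.7 -0.5] off scene [-0.2  0.2]
large [475.8 195.7] 48.921875 [196.9 218.2] 51.3125 tri [ 603.2 -245.3  134. ] z exp 133 gap 2.6 off top [ 1.4 -0.5] off scene [-1.1  0.6]
largest [484.8 251.5] 53.28125 [176.6 182.1] 37.796875 tri [ 485.  -257.4  148. ] z exp 147 gap 2.6 off top [ 0.3 -0.3] off scene [-2.3  1.5]
square [259.3 189.4] 46.75 [383.7 163.9] 27.578125 tri [606.8 220.3 117.2] z exp 116 gap 1.9 off top [ 0.  -0.1] off scene [0. 0.]
```

All offsets are within 3 mm, the heights are right, the square stick hasn't moved and the goblet is at the same scene pixels as before. I'll hand it in.

```bash
python3 -c "
from h import *
a=cv2.imread('pics/scene0.png');b=cv2.imread('pics/s7.png')
hs=[ (cv2.cvtColor(i[130:182,325:356],cv2.COLOR_BGR2HSV)[:,:,1]>100) for i in (a,b)]
for m in hs: y,x=np.nonzero(m);print('goblet',(x.mean()+325).round(1),(y.mean()+130).round(1))
go(0,0,0);print(r.finish_job())"
```

```text
goblet 339.0 155.8
goblet 339.6 154.1
t 36.3 tcp [496.1  78.2 257.7] F [ 0.5  0.6 -0. ] gap 87.9 tool delta [ 462.8 -194.9  257.7] tilt 0.0
the job is handed in; nothing more can be done
None
```

All four round-footed brass candlesticks are standing upright on their matching cork pads. I handed the job in at about 36 s of the 112 s allowed; it reports no verdict.

- **Placing:** I gripped each stick by its cup from above, set it down until I felt light contact, released it, and moved the arm clear.
- **Candlesticks:** Cup-top heights came out within about 1 mm of what they should be on the pads. Horizontal offsets from the pad centres were under 3 mm in both fixed cameras, against the 12 mm limit.
- **Camera disagreement:** The two fixed cameras differ from each other by about 2 mm throughout, so I used the average of both for the pad centres.
- **Square candlestick:** It measures the same position as at the start, within 0.1 mm.
- **Goblet:** It is upright and apparently where it was. I checked it only by its colour patch in the scene view, which shifted by less than 2 pixels while the arm's shadow lay across that area.

No check failed.

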